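# Stand the fallen spray cans back up in their lane

## Robot

A 6-joint arm with a two-finger parallel gripper is mounted at the origin on the work surface. World frame = base frame: x ahead of the robot, y to its left, z up, the work surface at z = 0. Lengths are in mm, angles in degrees, forces in N, time in s.
With the tool pointing down it reaches from about 350 to 850 mm from the base axis. Payload 8.1 kg.
Tool frame: the origin (TCP) lies on the centre line of the jaws, within the pads' length; the fingertips stand 19 mm ahead of it and the grasp point (between the pads) is the TCP (r.tip_reach is the z of the fingertips in the tool frame, in mm); z points along the fingers, y is the line along which they close (so a half turn about z gives the same grasp; the last joint's range is limited). The gripper opens to 85 mm and grips with 20 to 120 N. Pads are 22 mm wide; open, the fingers measure 114 mm over their backs; the gripper's body (76 mm by 85 mm) begins 54 mm behind the grasp point. The pads swing forward as they close: fully open they stand 13 mm farther back than shut.
Start: joints at [59.507, 7.471, 85.268, -0, 87.261, -4.893], TCP at [259.229, 541.115, 250.292] pointing down, gripper open.
Joint ranges: [-169.43, 169.43], [-51.17, 129.36], [1.28, 143.12], [-76.62, 256.62], [0, 156.53], [-152.29, 152.29]. Speed limits (degrees/s): [136.94, 136.94, 159.86, 180, 180, 180].

## Interface

Orientations are given as [roll, pitch, yaw] about the fixed x, y, z axes, in that order (R = Rz(yaw) Ry(pitch) Rx(roll)).
In Python, from bench import r gives the robot as it stands. The module is installed in compiled form; this text tells all that it offers.
- The arm moves only by the shell command python3 -m handwheel 'ROWS' [FORCE]. ROWS is JSON, a list of rows, each a list of 7 numbers: the shift along the tool's x, y, z in m, then the turn, a rotation vector about the tool's x, y, z in degrees, then the finger opening in m, from 0 to 0.0854. In form: [[tx, ty, tz, ax, ay, az, claw], ...]. A call has 1 to 8 rows; each row shifts and turns the commanded pose from where the row before left it, along the tool's axes as they then stand; what a row does not reach is not made up. A row lasts 1/12 s, in which the tool goes at most 41.7 mm and 7.16 degrees, less where a joint would pass 70% of its speed; a pose out of reach is approached as far as the arm can. A call with a gripper value outside its range is refused whole. The fingers move at their own pace and stop on an object; FORCE is the grip in N (left out, the last holds). Time passes only in rows, so rows that do not move let the fingers close. It gives the time, the measured TCP pose, the force, the opening and the grip force at its end, in the units of the state.
- r.sense(): the state, without advancing time (a new reading comes with each control period).
- r.snapshot(name): name is "scene" or "top" or "wrist"; returns (picture, depth): 420x560x3 uint8, blue, green, red; 420x560 float32, mm along the optical axis (not along the pixel's ray), 0 where there is no reading.
- r.calibration(name): a dict with "vfov" (degrees; the focal length in pixels is half the picture's height over the tangent of half this angle, whatever the lens; pixels are square), "cx", "cy" (the principal point, pixels), "rvec" (rotation vector, rad) and "tvec" (3), from world to camera coordinates, as OpenCV has them; the wrist camera has in their place "tool_from_camera" (4x4, takes a point from camera to tool coordinates, whose origin is the TCP and whose axes are the flange's). Camera axes: x right, y down, z forward; pixel columns grow to the right and rows downward; lengths in mm; the calibration is good to about 2 mm. A picture is of the moment at which its call begins: read the wrist's pose just before it. calibration takes no time and is no camera call.
- r.hand_in(): hands the job in; it is judged then, once.
The state is a dict: "time": time; "joint_pos": joint angles; "qd": joint speeds; "joint_efforts": joint torques, N m; "tool_pos": TCP position; "tcp_rot": TCP orientation; "ft_force": force on the tool from outside, world axes, zero at the start; "wrist_torque": the same for the moment, N m; "finger_gap": finger opening in mm; "grip_force": force on a finger pad.
Only numpy, scipy, OpenCV 4.12 (cv2) and the standard library are available. Lean on these libraries where they do the work, as an engineer would, in place of code of your own. Each camera call takes 0.05 s, during which the arm holds its last target. There are 200 camera calls.

## Task

Two spray cans have fallen over in the steel lane on the repair bench. Stand both upright on their bottoms on the floor of the lane again, one in each of the two gaps between the three low containers. The containers must stay standing where they are.

Things in the scene. Friction and masses are not known exactly. Their poses are not given: they have to be found in the camera images.
- lane: fixed shallow steel tray, inside 90 mm wide (its x) and 610 mm long (its y); floor 3 mm thick, lips 4 mm thick rising 6 mm above the floor. Origin: centre of its underside on the table; z up. A container stands at its middle, one near each end; the gaps between them, each about 195 mm long, are centred about 128 mm either side of the middle along y
- can_a: spray can, plain aluminium with a white band: body 52 mm diameter and 100 mm long, a short shoulder, then a narrower grey cap 38 mm diameter; 135 mm tall overall, about 160 g. At the start it lies on its side along the lane. Origin: on its axis, halfway along, 67.5 mm from the flat bottom; own z axis points from the bottom towards the cap. Which way the cap points along the lane varies
- can_b: spray can, the same in every way as can_a (52 mm diameter, 135 mm tall, narrower grey cap). Origin on its axis, halfway along, 67.5 mm from the flat bottom; own z axis points from the bottom towards the cap
- tin: low closed tin, 62 mm diameter, 46 mm tall, standing in the lane at one of its three places. Origin: centre of its underside, z up
- jar: low white jar, 58 mm diameter, 52 mm tall, standing in the lane at another of the three places. Origin: centre of its underside, z up
- tub: low grey tub with a black lid, 66 mm diameter at the lid, 46 mm tall, standing in the lane at another of the three places. Origin: centre of its underside, z up
Not all that is in view belongs to the job. Leave any blue or orange look-alike of the tin alone.

How it is judged:
By the outcome, as a careful person would: the job done as asked, in the order asked, and still so for the second after the job is handed in, with the robot touching nothing.
It also fails if it takes over 54 s, if anything falls off the work surface, if the arm or the gripper's body presses on something with over 40 N, if the wrist force passes 120 N, or if a joint passes its speed limit or range.

## Working session

There is one attempt and no reset: what is moved stays moved. The work goes in short steps, Python scripts to look and compute and a shell command to move; the robot and the scene stay as the last step left them, time stands still between calls to the robot, and variables do not carry over. Pictures are saved under pics/ and viewed, at most 10 in all, crops included, and the job is handed in when it is done.

```bash
mkdir -p pics; cat > h.py <<'E'
import numpy as np, cv2
from bench import r
from scipy.spatial.transform import Rotation as R
def cloud(name):
    c=r.calibration(name); s=r.sense(); im,d=r.snapshot(name)
    f=210/np.tan(np.radians(c["vfov"]/2)); v,u=np.mgrid[:420,:560]
    P=np.dstack([(u-c["cx"])/f*d,(v-c["cy"])/f*d,d])
    if name=="wrist":
        T=np.array(c["tool_from_camera"]); P=P@T[:3,:3].T+T[:3,3]
        P=P@R.from_euler('xyz',s["tcp_rot"],degrees=True).as_matrix().T+s["tool_pos"]
    else:
        M=cv2.Rodrigues(np.array(c["rvec"],float))[0]; P=(P-np.array(c["tvec"]).ravel())@M
    P[d==0]=np.nan
    return im,P
E
python3 - <<'E'
from h import *
print(r.sense())
ims=[]
for n in("scene","top"):
    im,P=cloud(n); np.save(n+".npy",P); cv2.imwrite(n+".png",im); cv2.imwrite("pics/%s0.png"%n,im)
E
```

```text
{'time': 0.0, 'joint_pos': array([ 5.95068516e+01,  7.51466052e+00,  8.53303432e+01,  9.46659839e-04,
        8.72614570e+01, -4.89563725e+00]), 'qd': array([-0.04506242, -0.09774173, -0.05708307,  0.05397427,  0.01693462,
       -0.06869233]), 'joint_efforts': array([-6.43863914e-04, -5.69389093e+01, -5.00545979e+01, -3.46685993e-04,
        1.49239087e-02, -6.35956167e-05]), 'tool_pos': array([258.96197903, 540.66124865, 249.23886996]), 'tcp_rot': array([-1.79894008e+02, -1.00275114e-02,  1.54402433e+02]), 'ft_force': array([-0.38789468, -0.82818616,  0.4295404 ]), 'wrist_torque': array([-0.02958015, -0.0446046 , -0.00165062]), 'grip_force': 0.0, 'finger_gap': 85.45028962154642}
```

View pics/scene0.png

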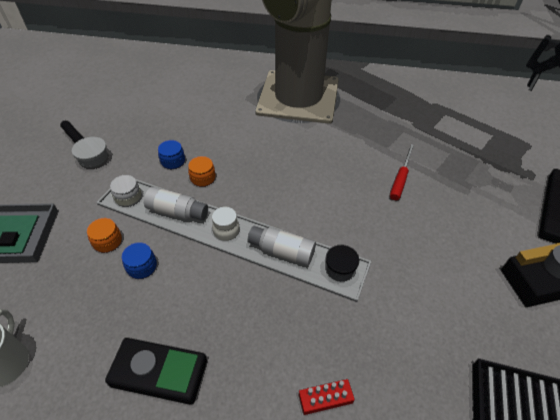

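View pics/top0.png

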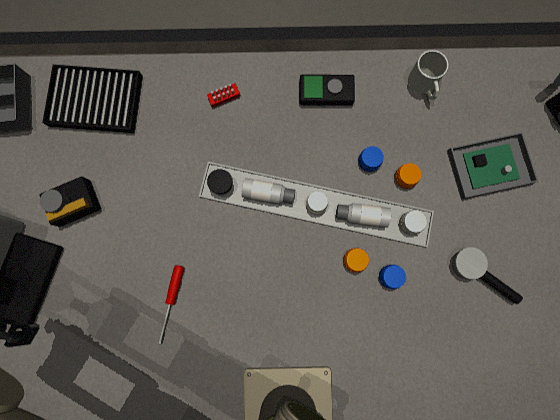

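The tub (black, top view 220,181), jar (317,202) and tin (414,222) stand in the lane. The cans lie at about (268,192) and (364,215), with both caps pointing inward to the jar. The blue and orange decoys lie outside the lane.

```bash
python3 - <<'E'
from h import *
for n,px in(("top",dict(tub=(220,181),jar=(317,202),tin=(414,222))),("scene",dict(tub=(342,258),jar=(225,217),tin=(124,185)))):
    P=np.load(n+".npy")
    C={}
    for k,(u,v) in px.items():
        W=P[v-22:v+22,u-22:u+22].reshape(-1,3); W=W[W[:,2]>25]
        # keep near
        p0=P[v,u]; W=W[np.hypot(*(W-p0)[:,:2].T)<38]
        zt=np.percentile(W[:,2],90);T=W[W[:,2]>zt-6]; c=(T[:,:2].max(0)+T[:,:2].min(0))/2
        C[k]=c; print(n,k,c.round(1),zt.round(1),np.ptp(T[:,:2],axis=0).round(0))
    a=C["tub"]-C["tin"]; L=np.linalg.norm(a); a/=L; b=np.array([a[1],-a[0]]); m=C["jar"]
    print("axis yaw",np.degrees(np.arctan2(a[1],a[0])),L,"b",b)
    Q=P.reshape(-1,3); Q=Q[~np.isnan(Q[:,0])]
    s=(Q[:,:2]-m)@a; t=(Q[:,:2]-m)@b
    for lo,hi in((32,100),(-100,-32)):pass
    for sg in(1,-1):
        k=(sg*s>32)&(sg*s<225)&(abs(t)<34)&(Q[:,2]>15)
        q=Q[k];ss=sg*s[k];tt=t[k]
        for x in range(32,225,8):
            w=(ss>=x)&(ss<x+8)
            if w.sum()>3: print(sg,x,w.sum(),"z",np.percentile(q[w,2],95).round(1),"t",tt[w].min().round(1),tt[w].max().round(1))
    k=(abs(s)<290)&(abs(t)<70)&(Q[:,2]>-5)&(Q[:,2]<20); 
    h=k&(abs(abs(s)-128)<90); print("floor/table z",np.percentile(Q[h&(abs(t)>55),2],50),np.percentile(Q[h&(abs(t)<40)&(abs(t)>30),2],50), "lip t",t[h&(Q[:,2]>6.5)&(abs(t)>38)].min(),t[h&(Q[:,2]>6.5)&(abs(t)>38)].max())
E
```

```text
top tub [580.9 163.6] 51.4 [65. 65.]
top jar [521.1 -87.8] 57.5 [50. 49.]
top tin [ 465.1 -334.9] 51.6 [54. 57.]
axis yaw 76.92433298901702 511.73313726831117 b [ 0.97407214 -0.22623765]
1 56 11 z 48.8 t -13.8 13.4
1 64 44 z 48.8 t -14.1 22.3
1 72 43 z 48.3 t -14.2 21.0
1 80 45 z 49.1 t -14.2 21.3
1 88 53 z 52.3 t -18.8 24.2
1 96 61 z 55.7 t -22.1 25.6
1 104 61 z 56.1 t -22.5 27.0
1 112 60 z 57.0 t -22.3 24.7
1 120 64 z 57.1 t -23.0 27.0
1 128 60 z 57.8 t -23.8 27.8
1 136 64 z 57.4 t -23.7 25.4
1 144 61 z 56.6 t -24.1 26.9
1 152 62 z 57.1 t -23.9 25.1
1 160 62 z 56.6 t -24.9 25.9
1 168 60 z 55.8 t -23.9 24.4
1 176 61 z 55.9 t -25.1 25.7
1 184 60 z 56.1 t -24.0 23.5
1 192 35 z 56.3 t -24.6 25.0
-1 48 19 z 45.3 t -22.6 4.9
-1 56 46 z 49.2 t -28.4 6.4
-1 64 46 z 49.2 t -27.4 8.2
-1 72 45 z 50.6 t -27.3 10.4
-1 80 58 z 52.6 t -28.4 16.1
-1 88 63 z 55.3 t -32.0 14.9
-1 96 61 z 55.9 t -32.3 16.3
-1 104 66 z 56.7 t -32.1 18.8
-1 112 62 z 56.9 t -30.6 20.8
-1 120 66 z 56.5 t -30.8 20.4
-1 128 63 z 58.9 t -29.8 21.7
-1 136 64 z 57.0 t -29.9 19.7
-1 144 63 z 57.4 t -28.3 22.8
-1 152 61 z 56.9 
[... 984 characters left out ...]
 t -22.1 28.1
-1 48 54 z 45.3 t -24.8 8.1
-1 56 87 z 48.7 t -26.6 10.6
-1 64 60 z 48.7 t -25.0 10.0
-1 72 64 z 49.1 t -22.7 10.8
-1 80 92 z 51.8 t -23.9 15.8
-1 88 95 z 55.2 t -30.7 18.8
-1 96 86 z 55.9 t -22.3 19.0
-1 104 77 z 56.5 t -27.4 19.0
-1 112 83 z 55.9 t -24.2 20.7
-1 120 89 z 57.0 t -26.1 21.0
-1 128 82 z 56.2 t -22.9 21.8
-1 136 80 z 56.2 t -21.6 23.8
-1 144 81 z 55.8 t -21.4 23.9
-1 152 78 z 57.3 t -19.3 23.7
-1 160 72 z 56.5 t -19.1 24.1
-1 168 81 z 55.8 t -19.1 24.8
-1 176 73 z 55.9 t -19.4 26.1
-1 184 39 z 56.0 t -18.7 25.5
-1 216 28 z 38.7 t -9.6 12.4
-1 224 19 z 40.8 t -10.1 11.1
floor/table z 0.46870079046293545 3.4417666992291736 lip t -52.53656580725664 55.13515987302403
```

```bash
cat >> h.py <<'E'
def pose_R(yaw,tilt):
    """tool yaw, then tilt about tool y (deg)"""
    return R.from_euler('xyz',[180,0,yaw],degrees=True)*R.from_rotvec([0,tilt,0],degrees=True)
def todo(p,yaw,tilt):
    s=r.sense(); C=R.from_euler('xyz',s["tcp_rot"],degrees=True); T=pose_R(yaw,tilt)
    print("t",round(s["time"],2),"pos",s["tool_pos"].round(1),"rot",s["tcp_rot"].round(1),"q",s["joint_pos"].round(0),"F",s["ft_force"].round(1),"gap",round(s["finger_gap"],1))
    print("rotvec(tool)",(C.inv()*T).as_rotvec(degrees=True).round(1),"then shift(target tool axes)",T.inv().apply(np.array(p)-s["tool_pos"]).round(1),"or before",C.inv().apply(np.array(p)-s["tool_pos"]).round(1))
E
python3 - <<'E'
from h import *
from scipy.optimize import least_squares
m=np.array([521.6,-87.4]); y=np.radians(77.07); a=np.array([np.cos(y),np.sin(y)]); b=np.array([a[1],-a[0]])
Qs=[np.load(n+".npy").reshape(-1,3) for n in("top","scene")]
for Q0,n in((Qs[0],"top"),(Qs[1],"scene"),(np.vstack(Qs),"both")):
    Q=Q0[~np.isnan(Q0[:,0])]
    s=(Q[:,:2]-m)@a; t=(Q[:,:2]-m)@b
    for sg in(1,-1):
        k=(sg*s>100)&(sg*s<190)&(abs(t)<36)&(Q[:,2]>22)
        S=sg*s[k]-140;X=np.c_[t[k],Q[k,2]]
        f=lambda p:np.hypot(X[:,0]-p[0]-p[1]*S,X[:,1]-p[2])-26
        o=least_squares(f,[0,0,29],loss='soft_l1',f_scale=1.)
        k2=(sg*s>40)&(sg*s<205)&(abs(t-o.x[0])<12)&(Q[:,2]>35)
        e=np.percentile(sg*s[k2],[.5,99.5])
        p=o.x; yaw=np.degrees(y)-np.degrees(np.arctan(p[1]*sg))
        pt=lambda v:(m+a*sg*v+b*(p[0]+p[1]*(v-140))).round(1)
        print(n,sg,"t0 %.1f slope %.3f z %.1f"%tuple(p),"ends",e.round(1),"yaw",yaw.round(1),"grasp@75 from bottom",pt(e[1]-75),"bottom",pt(e[1]))
    h=(abs(abs(s)-128)<85)&(Q[:,2]>-3)&(Q[:,2]<12)&(abs(t)<75)
    for lo in range(-64,64,4):
        w=h&(t>=lo)&(t<lo+4)
        if abs(lo+2)>38 and w.sum():print(lo,np.median(Q[w,2]).round(1),end='; ')
    print()
for sg in(1,-1): print("gap centre",sg,(m+a*sg*128).round(1))
E
```

```text
top 1 t0 2.5 slope -0.029 z 29.0 ends [ 62.2 195.5] yaw 78.7 grasp@75 from bottom [551.5  29.4] bottom [566.2 102.9]
top -1 t0 -3.9 slope 0.075 z 29.3 ends [ 55.  188.5] yaw 81.4 grasp@75 from bottom [ 490.5 -196.7] bottom [ 479.2 -271. ]
-64 0.4; -60 0.3; -56 0.4; -52 1.4; -48 6.5; -44 4.1; 40 3.4; 44 5.1; 48 6.5; 52 1.0; 56 -0.0; 60 0.1; 
scene 1 t0 2.4 slope -0.022 z 29.3 ends [ 63.4 197. ] yaw 78.3 grasp@75 from bottom [551.6  30.9] bottom [566.7 104.3]
scene -1 t0 -3.7 slope 0.079 z 29.5 ends [ 53.5 188. ] yaw 81.6 grasp@75 from bottom [ 490.6 -196.2] bottom [ 479.6 -270.6]
-64 0.5; -60 0.7; -56 0.9; -52 7.7; -48 9.1; -44 5.9; 40 3.6; 44 8.1; 48 5.6; 52 1.2; 56 0.4; 60 0.3; 
both 1 t0 2.4 slope -0.024 z 29.2 ends [ 62.7 196.9] yaw 78.5 grasp@75 from bottom [551.7  30.7] bottom [566.7 104.3]
both -1 t0 -3.8 slope 0.077 z 29.4 ends [ 53.8 188.5] yaw 81.5 grasp@75 from bottom [ 490.5 -196.7] bottom [ 479.4 -271.1]
-64 0.5; -60 0.5; -56 0.5; -52 1.7; -48 7.4; -44 4.6; 40 3.5; 44 6.2; 48 6.0; 52 1.1; 56 0.3; 60 0.3; 
gap centre 1 [550.2  37.4]
gap centre -1 [ 493.  -212.2]
```

```bash
R='[0,0,0,0,0,7,0.0854]'; python3 -m handwheel '[[0,0,0,0,0,7,0.0854],[0,0,0,0,0,7,0.0854],[0,0,0,0,0,7,0.0854],[0,0,0,0,0,7,0.0854],[0,0,0,0,0,7,0.0854],[0,0,0,0,0,7,0.0854],[0,0,0,0,0,7,0.0854],[0,0,0,0,0,7,0.0854]]' 60; python3 -m handwheel '[[0,0,0,0,0,7,0.0854],[0,0,0,0,0,7,0.0854],[0,0,0,0,0,7,0.0854],[0,0,0,0,0,0,0.0854]]'
```

```text
time: 0.77
tool_pos: [259.1, 540.8, 249.7]
tcp_rot: [-180.0, 0.1, 98.1]
ft_force: [0.4, 0.2, -0.2]
finger_gap: 85.5
grip_force: 0.0
time: 1.1
tool_pos: [259.1, 540.8, 249.7]
tcp_rot: [-180.0, 0.1, 77.1]
ft_force: [0.7, 0.0, 0.7]
finger_gap: 85.4
grip_force: 0.0
```

```bash
python3 - <<'E'
from h import *
T=pose_R(78.5,30); p=np.array([551.7,30.7,33]); print(T.as_matrix().round(2))
todo(p-130*T.as_matrix()[:,2],78.5,30)
E
```

```text
[[ 0.17  0.98  0.1 ]
 [ 0.85 -0.2   0.49]
 [ 0.5   0.   -0.87]]
t 1.1 pos [259.1 540.8 249.7] rot [-1.80e+02  1.00e-01  7.71e+01] q [60.  7. 85. -0. 87. 72.] F [0.7 0.  0.7] gap 85.4
rotvec(tool) [ 0.4 30.1 -1.4] then shift(target tool axes) [-490.7  388.4 -163.1] or before [-496.5  401.1  104.5]
```

```bash
python3 -m handwheel '[[-0.031,0.025,0,0,0,0,0.0854],[-0.031,0.025,0,0,0,0,0.0854],[-0.031,0.025,0,0,0,0,0.0854],[-0.031,0.025,0,0,0,0,0.0854],[-0.031,0.025,0,0,0,0,0.0854],[-0.031,0.025,0,0,0,0,0.0854],[-0.031,0.025,0,0,0,0,0.0854],[-0.031,0.025,0,0,0,0,0.0854]]'; python3 -m handwheel '[[-0.031,0.025,0.013,0,0,0,0.0854],[-0.031,0.025,0.013,0,0,0,0.0854],[-0.031,0.025,0.013,0,0,0,0.0854],[-0.031,0.025,0.013,0,0,0,0.0854],[-0.031,0.025,0.013,0,0,0,0.0854],[-0.031,0.025,0.013,0,0,0,0.0854],[-0.031,0.025,0.013,0,0,0,0.0854],[-0.031,0.025,0.013,0,0,0,0.0854]]' | tail -1;  python3 -m handwheel '[[0,0,0,0,6,0,0.0854],[0,0,0,0,6,0,0.0854],[0,0,0,0,6,0,0.0854],[0,0,0,0,6,0,0.0854],[0,0,0,0,6,-1.4,0.0854],[0,0,0,0,0,0,0.0854]]'
python3 - <<'E'
from h import *
p=np.array([551.7,30.7,33]); todo(p,78.5,30)
E
```

```text
time: 1.77
tool_pos: [400.6, 253.6, 250.1]
tcp_rot: [-180.0, 0.0, 77.7]
ft_force: [1.1, -0.2, -0.4]
finger_gap: 85.6
grip_force: 0.0
grip_force: 0.0
time: 2.93
tool_pos: [539.3, -30.5, 145.0]
tcp_rot: [179.3, -30.3, 79.1]
ft_force: [-0.5, -0.3, -0.4]
finger_gap: 85.7
grip_force: 0.0
t 2.93 pos [539.3 -30.5 145. ] rot [179.3 -30.3  79.1] q [-27.   6. 104.  30.  81. -24.] F [-0.5 -0.3 -0.4] gap 85.7
rotvec(tool) [ 0.4 -0.3  0.5] then shift(target tool axes) [-1.900e+00 -1.000e-01  1.282e+02] or before [ -2.6  -1.1 128.2]
```

```bash
python3 -m handwheel '[[-0.002,0,0.032,0,0,0,0.0854],[0,0,0.032,0,0,0,0.0854],[0,0,0.032,0,0,0,0.0854],[0,0,0.016,0,0,0,0.0854],[0,0,0.016,0,0,0,0.0854],[0,0,0,0,0,0,0.0854]]'
python3 - <<'E'
from h import *
p=np.array([551.7,30.7,33]); todo(p,78.5,30)
im,d=r.snapshot("wrist"); cv2.imwrite("pics/w1.png",im)
E
```

```text
time: 3.43
tool_pos: [551.6, 34.6, 31.8]
tcp_rot: [179.6, -29.9, 79.1]
ft_force: [0.4, 0.5, -0.6]
finger_gap: 85.5
grip_force: 0.0
t 3.43 pos [551.6  34.6  31.8] rot [179.6 -29.9  79.1] q [-20.  15. 107.  32.  67. -24.] F [ 0.4  0.5 -0.6] gap 85.5
rotvec(tool) [0.1 0.1 0.6] then shift(target tool axes) [-2.7  0.9 -3. ] or before [-2.7  0.8 -3. ]
```

View pics/w1.png

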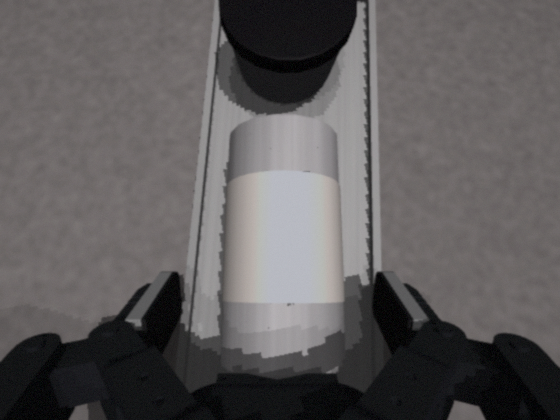

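The wrist view shows the can body, about (283,240), centred between the open pads, with the tub beyond it at (290,30). I'll back off 3 mm and close.

```bash
python3 -m handwheel '[[-0.002,0.001,-0.003,0,0,0,0.0854],[0,0,0,0,0,0,0.04],[0,0,0,0,0,0,0.04],[0,0,0,0,0,0,0.04],[0,0,0,0,0,0,0.04],[0,0,0,0,0,0,0.04],[0,0,0,0,0,0,0.04],[0,0,0,0,0,0,0.04]]' 60;  python3 -m handwheel '[[0,0,0,0,0,0,0.04],[0,0,0,0,0,0,0.04]]'
python3 - <<'E'
from h import *
p=np.array([551.7,30.7,33]); todo(p,78.5,30)
E
```

```text
time: 4.15
tool_pos: [555.5, 27.8, 38.2]
tcp_rot: [179.1, -30.0, 79.1]
ft_force: [-3.0, -2.1, 7.1]
finger_gap: 49.9
grip_force: 61.4
time: 4.32
tool_pos: [555.5, 27.8, 38.2]
tcp_rot: [179.1, -30.0, 79.1]
ft_force: [-2.7, -4.3, 6.2]
finger_gap: 49.7
grip_force: 61.4
t 4.32 pos [555.5  27.8  38.2] rot [179.1 -30.   79.1] q [-21.  14. 107.  32.  67. -25.] F [-2.7 -4.3  6.2] gap 49.7
rotvec(tool) [0.6 0.  0.5] then shift(target tool axes) [-0.8 -4.3  5.5] or before [-0.7 -4.3  5.5]
```

```bash
python3 -m handwheel '[[0.005,0,-0.0087,0,0,0,0.04],[0.01,0,-0.0173,0,0,0,0.04],[0.015,0,-0.026,0,0,0,0.04],[0.015,0,-0.026,0,0,0,0.04],[0.01,0,-0.0173,0,0,0,0.04],[0,0,0,0,0,0,0.04]]'
python3 - <<'E'
from h import *
p=np.array([551.7,30.7,33]); todo(p,78.5,30)
im,P=cloud("scene"); cv2.imwrite("pics/s1.png",cv2.resize(im[140:330,80:400],None,fx=2.4,fy=2.4))
E
```

```text
time: 4.82
tool_pos: [556.2, 27.9, 152.9]
tcp_rot: [178.7, -29.9, 79.3]
ft_force: [1.5, -0.7, -0.5]
finger_gap: 50.0
grip_force: 62.6
t 4.82 pos [556.2  27.9 152.9] rot [178.7 -29.9  79.3] q [-21.   4. 104.  30.  78. -18.] F [ 1.5 -0.7 -0.5] gap 50.0
rotvec(tool) [0.9 0.1 0.7] then shift(target tool axes) [-58.4  -4.9 104.8] or before [-58.2  -7.3 104.7]
```

View pics/s1.png

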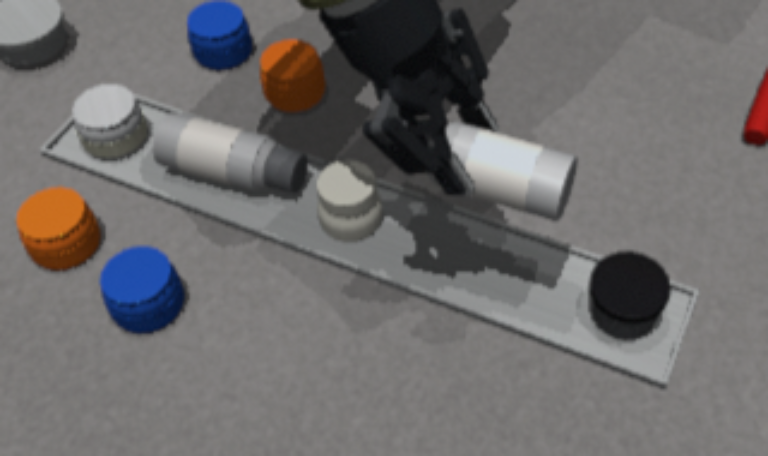

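The can is lifted and held roughly level, with its bottom toward the tub. Now I'll swing it by −90° about tool y.

```bash
python3 -m handwheel '[[0,0,0,0,-4,0,0.04],[0,0,0,0,-7,0,0.04],[0,0,0,0,-7,0,0.04],[0,0,0,0,-7,0,0.04],[0,0,0,0,-7,0,0.04],[0,0,0,0,-7,0,0.04],[0,0,0,0,-7,0,0.04],[0,0,0,0,0,0,0.04]]'; python3 -m handwheel '[[0,0,0,0,-7,0,0.04],[0,0,0,0,-7,0,0.04],[0,0,0,0,-7,0,0.04],[0,0,0,0,-7,0,0.04],[0,0,0,0,-7,0,0.04],[0,0,0,0,-6,0,0.04],[0,0,0,0,-3,0,0.04],[0,0,0,0,0,0,0.04]]'
cat >> h.py <<'E'
def fitheld():
    """axis of the can held near the TCP, from scene+top: body points are bright, ahead of jaws"""
    s=r.sense(); c=s["tool_pos"]; out=[]
    for n in("scene","top"):
        im,P=cloud(n); hsv=cv2.cvtColor(im,cv2.COLOR_BGR2HSV)
        k=(hsv[...,2]>105)&(hsv[...,1]<60)&(np.linalg.norm(P[...,:2]-c[:2],axis=2)<75)&(P[...,2]>62)
        out.append(P[k]); cv2.imwrite("last_%s.png"%n,im)
        print(n,k.sum())
    return out
E
python3 - <<'E'
from h import *
todo([551,34,82],77.1,-60)
im,P=cloud("scene"); cv2.imwrite("pics/s2.png",cv2.resize(im[120:330,160:420],None,fx=2.4,fy=2.4)); np.save("s2.npy",P); cv2.imwrite("s2.png",im)
E
```

```text
time: 5.53
tool_pos: [552.0, 31.7, 144.4]
tcp_rot: [179.5, 16.4, 78.8]
ft_force: [0.2, 1.5, -1.3]
finger_gap: 50.2
grip_force: 62.6
time: 6.2
tool_pos: [550.9, 28.6, 142.1]
tcp_rot: [179.8, 60.3, 78.5]
ft_force: [0.1, -0.2, -1.7]
finger_gap: 50.2
grip_force: 62.7
t 6.2 pos [550.9  28.6 142.1] rot [179.8  60.3  78.5] q [ 24.  37.  80. -47. 103.  41.] F [ 0.1 -0.2 -1.7] gap 50.2
rotvec(tool) [1.4 0.3 0.7] then shift(target tool axes) [54.7 -1.1 25.5] or before [54.8 -1.  25.2]
```

View pics/s2.png

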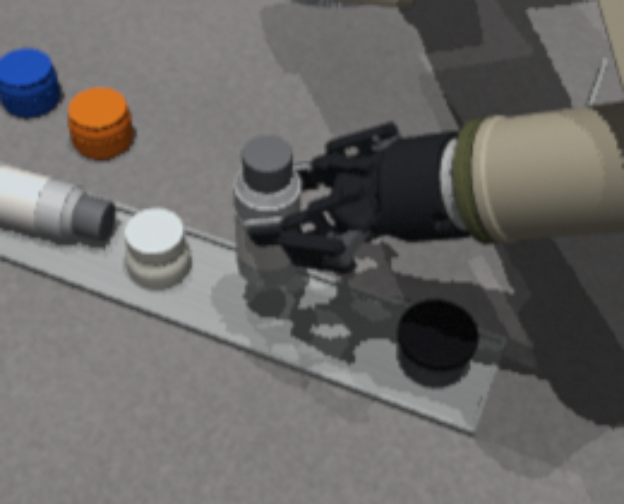

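The can is upright in the jaws, with its cap at crop (267,155), which is scene pixel (271,185). Next I'll measure its cap position and tilt.

```bash
cat >> h.py <<'E'
def upright(P,c,h=None):
    """cap top (z, centre) and cylinder axis of the can near xy c"""
    from scipy.optimize import least_squares
    Q=P.reshape(-1,3); Q=Q[~np.isnan(Q[:,0])]; Q=Q[np.hypot(*(Q[:,:2]-c).T)<34]
    zt=np.percentile(Q[:,2],99.); T=Q[abs(Q[:,2]-zt)<3]
    print("cap top z",zt.round(1),"centre",((T.max(0)+T.min(0))/2).round(1)[:2],np.ptp(T[:,:2],axis=0).round(0))
    for lo,hi,rad in((4,20,19),(38,60,26),(60,80,26),(80,115,26)):
        B=Q[(Q[:,2]<zt-lo)&(Q[:,2]>zt-hi)]
        if len(B)<20: continue
        o=least_squares(lambda p:np.hypot(B[:,0]-p[0],B[:,1]-p[1])-rad,[c[0],c[1]],loss='soft_l1',f_scale=1)
        print("z",(zt-(lo+hi)/2).round(0),"n",len(B),"centre",o.x.round(1),"med res",np.median(abs(o.fun)).round(1))
E
python3 - <<'E'
from h import *
P=np.load("s2.npy"); print(P[185,271]); upright(P,P[185,271,:2])
im,P=cloud("top"); upright(P,np.array([551,29.]))
E
```

```text
[554.63132053  19.50796148 198.89647443]
cap top z 198.6 centre [548.1  18.1] [36. 36.]
z 187.0 n 126 centre [546.8  17.7] med res 0.4
z 150.0 n 242 centre [552.4  18.9] med res 4.0
z 129.0 n 39 centre [557.5  24. ] med res 2.1
z 101.0 n 232 centre [546.8  17.5] med res 0.5
cap top z 201.2 centre [547.4  17.8] [35. 33.]
z 189.0 n 92 centre [547.8  17.7] med res 4.3
z 152.0 n 125 centre [549.8  23.3] med res 4.1
```

```bash
python3 -m handwheel '[[0.010,0.001,0.002,0,0,0,0.04],[0.016,0,0.003,0,0,0,0.04],[0.016,0,0.003,0,0,0,0.04],[0.010,0,0.002,0,0,0,0.04],[0.005,0,0.001,0,0,0,0.04],[0,0,0,0,0,0,0.04]]'
python3 - <<'E'
from h import *
todo([554,48.5,86],78.5,-60)
im,P=cloud("scene"); upright(P,np.array([550,37.]))
E
```

```text
time: 6.8
tool_pos: [558.3, 47.0, 91.0]
tcp_rot: [178.9, 60.0, 77.6]
ft_force: [0.1, 0.0, -1.1]
finger_gap: 50.1
grip_force: 62.7
t 6.8 pos [558.3  47.   91. ] rot [178.9  60.   77.6] q [ 25.  43.  77. -46. 101.  45.] F [ 0.1  0.  -1.1] gap 50.1
rotvec(tool) [ 0.4 -0.  -0.4] then shift(target tool axes) [ 4.6 -4.5  1.9] or before [ 4.6 -4.5  1.9]
cap top z 147.9 centre [554.9  36.2] [38. 37.]
z 136.0 n 121 centre [553.7  36. ] med res 0.4
z 99.0 n 173 centre [553.4  37.1] med res 1.1
z 78.0 n 36 centre [554.4  36.3] med res 0.3
z 50.0 n 192 centre [554.6  36.2] med res 0.4
```

```bash
python3 -m handwheel '[[0.006,-0.004,0.0035,0,0,0,0.04],[0.0009,0,0.0005,0,0,0,0.04],[0,0,0,0,0,0,0.04]]'; python3 -m handwheel '[[0.0009,0,0.0005,0,0,0,0.04],[0,0,0,0,0,0,0.04]]';python3 -m handwheel '[[0.0009,0,0.0005,0,0,0,0.04],[0,0,0,0,0,0,0.04]]'
python3 - <<'E'
from h import *
im,P=cloud("scene"); upright(P,np.array([550,37.]))
E
```

```text
time: 7.1
tool_pos: [554.4, 47.9, 83.6]
tcp_rot: [178.8, 60.0, 77.6]
ft_force: [0.4, -0.0, -0.5]
finger_gap: 50.2
grip_force: 62.7
time: 7.27
tool_pos: [554.9, 48.1, 83.1]
tcp_rot: [178.7, 60.0, 77.5]
ft_force: [-0.7, -0.1, -0.5]
finger_gap: 49.7
grip_force: 63.1
time: 7.43
tool_pos: [555.0, 48.1, 83.0]
tcp_rot: [178.6, 60.1, 77.4]
ft_force: [-1.5, -0.1, 5.2]
finger_gap: 50.1
grip_force: 63.5
cap top z 139.7 centre [552.2  36.9] [37. 36.]
z 128.0 n 108 centre [550.6  37.2] med res 0.5
z 91.0 n 177 centre [551.   37.6] med res 1.0
z 70.0 n 34 centre [552.2  38.2] med res 0.4
z 42.0 n 189 centre [551.3  37.3] med res 0.5
```

```bash
python3 -m handwheel '[[0,0,0,0,0,0,0.053],[0,0,0,0,0,0,0.056],[0,0,0,0,0,0,0.06],[0,0,0,0,0,0,0.07],[0,0,0,0,0,0,0.08],[0,0,0,0,0,0,0.0854],[0,0,0,0,0,0,0.0854],[0,0,0,0,0,0,0.0854]]'
python3 - <<'E'
from h import *
im,P=cloud("scene"); upright(P,np.array([550,37.]))
E
```

```text
time: 8.15
tool_pos: [554.7, 48.1, 81.7]
tcp_rot: [178.7, 60.0, 77.5]
ft_force: [-0.1, 0.5, 0.0]
finger_gap: 85.1
grip_force: 0.0
cap top z 139.8 centre [551.8  38.3] [37. 36.]
z 128.0 n 109 centre [551.   37.7] med res 0.4
z 91.0 n 186 centre [551.2  37.7] med res 0.4
z 70.0 n 97 centre [551.4  37.7] med res 0.4
z 42.0 n 85 centre [551.4  37.6] med res 0.4
```

```bash
python3 -m handwheel '[[0,0,-0.005,0,0,0,0.0854],[0,0,-0.015,0,0,0,0.0854],[0,0,-0.03,0,0,0,0.0854],[0,0,-0.03,0,0,0,0.0854],[0,0,-0.03,0,0,0,0.0854],[-0.035,0,-0.02,0,0,0,0.0854],[-0.035,0,-0.02,0,0,0,0.0854],[-0.035,0,-0.02,0,0,0,0.0854]]';python3 -m handwheel '[[-0.035,0,-0.02,0,0,0,0.0854],[-0.035,0,-0.02,0,0,0,0.0854],[0,0,0,0,7,0,0.0854],[0,0,0,0,7,0,0.0854],[0,0,0,0,7,0,0.0854],[0,0,0,0,7,0,0.0854],[0,0,0,0,2,0,0.0854],[0,0,0,0,0,0,0.0854]]'
python3 - <<'E'
from h import *
T=pose_R(81.5,-30); p=np.array([490.5,-196.7,35]); q=p-130*T.as_matrix()[:,2]; print(q)
todo(q,81.5,-30); im,P=cloud("scene"); upright(P,np.array([550,37.]))
E
```

```text
time: 8.87
tool_pos: [571.0, 142.1, 258.3]
tcp_rot: [178.9, 60.1, 77.8]
ft_force: [0.4, -0.7, 1.3]
finger_gap: 85.4
grip_force: 0.0
time: 9.53
tool_pos: [571.1, 140.2, 341.8]
tcp_rot: [178.9, 29.7, 78.0]
ft_force: [-0.4, -0.4, 0.3]
finger_gap: 85.6
grip_force: 0.0
[ 500.10761172 -132.41396888  147.58330249]
t 9.53 pos [571.1 140.2 341.8] rot [178.9  29.7  78. ] q [ 23.  19.  68. -26. 109.  29.] F [-0.4 -0.4  0.3] gap 85.6
rotvec(tool) [-0.7 -0.3 -3. ] then shift(target tool axes) [-145.4  -29.9  308.3] or before [-148.1  -18.4  307.9]
cap top z 140.1 centre [552.3  38. ] [38. 35.]
z 128.0 n 114 centre [551.3  37.6] med res 0.6
z 91.0 n 185 centre [551.2  37.8] med res 0.4
z 70.0 n 161 centre [551.6  37.8] med res 0.5
z 43.0 n 251 centre [551.7  37.8] med res 0.4
```

```bash
python3 -m handwheel '[[-0.035,-0.003,0.02,0,0,0,0.0854],[-0.035,-0.003,0.02,0,0,0,0.0854],[-0.035,-0.003,0.02,0,0,0,0.0854],[-0.035,-0.003,0.02,0,0,0,0.0854],[-0.035,-0.003,0.02,0,0,0,0.0854],[-0.035,-0.003,0.02,0,0,0,0.0854],[-0.035,-0.003,0.02,0,0,0,0.0854],[0,0,0,0,0,0,0.0854]]';python3 -m handwheel '[[0.016,0,0.028,0,0,-1,0.0854],[0.016,0,0.028,0,0,-1,0.0854],[0.016,0,0.028,0,0,-1,0.0854],[0.016,0,0.028,0,0,0,0.0854],[0.016,0,0.028,0,0,0,0.0854],[0,0,0,0,0,0,0.0854]]'
python3 - <<'E'
from h import *
T=pose_R(81.5,-30); p=np.array([490.5,-196.7,35]); q=p-130*T.as_matrix()[:,2]; 
todo(p,81.5,-30)
E
```

```text
time: 10.25
tool_pos: [492.1, -136.4, 338.8]
tcp_rot: [179.5, 30.3, 78.1]
ft_force: [-0.7, -0.3, 1.0]
finger_gap: 85.5
grip_force: 0.0
time: 10.75
tool_pos: [488.7, -131.0, 169.7]
tcp_rot: [-178.0, 30.1, 82.3]
ft_force: [-1.9, -0.2, -2.1]
finger_gap: 85.7
grip_force: 0.0
t 10.75 pos [ 488.7 -131.   169.7] rot [-178.    30.1   82.3] q [ -1.   2. 105. -30.  81.  14.] F [-1.9 -0.2 -2.1] gap 85.7
rotvec(tool) [-1.6  0.1  0.7] then shift(target tool axes) [ 11.3  11.5 149. ] or before [ 11.4  15.8 148.6]
```

```bash
python3 -m handwheel '[[0,0,0,-1.6,0,0.7,0.0854],[0.011,0.0115,0.03,0,0,0,0.0854],[0,0,0.035,0,0,0,0.0854],[0,0,0.03,0,0,0,0.0854],[0,0,0,0,0,0,0.0854]]'
python3 - <<'E'
from h import *
p=np.array([490.5,-196.7,34]); todo(p,81.5,-30)
E
```

```text
time: 11.17
tool_pos: [497.0, -172.4, 86.0]
tcp_rot: [179.6, 30.1, 81.2]
ft_force: [-1.1, 0.6, -1.4]
finger_gap: 85.4
grip_force: 0.0
t 11.17 pos [ 497.  -172.4   86. ] rot [179.6  30.1  81.2] q [ -6.   8. 108. -33.  69.  16.] F [-1.1  0.6 -1.4] gap 85.4
rotvec(tool) [ 0.2  0.1 -0.2] then shift(target tool axes) [ 4.4 -2.8 57.5] or before [ 4.5 -3.1 57.5]
```

```bash
python3 -m handwheel '[[0.0045,-0.003,0.025,0,0,0,0.0854],[0,0,0.02,0,0,0,0.0854],[0,0,0.01,0,0,0,0.0854],[0,0,0,0,0,0,0.0854]]'
python3 - <<'E'
from h import *
p=np.array([490.5,-196.7,34]); todo(p,81.5,-30)
im,d=r.snapshot("wrist"); cv2.imwrite("pics/w2.png",im)
E
```

```text
time: 11.5
tool_pos: [494.0, -194.7, 39.9]
tcp_rot: [179.2, 30.1, 81.0]
ft_force: [0.9, -0.0, 0.4]
finger_gap: 85.1
grip_force: 0.0
t 11.5 pos [ 494.  -194.7   39.9] rot [179.2  30.1  81. ] q [ -8.  12. 110. -34.  63.  18.] F [ 0.9 -0.   0.4] gap 85.1
rotvec(tool) [ 0.6  0.1 -0.4] then shift(target tool axes) [ 0.8 -3.2  6.4] or before [ 0.8 -3.2  6.3]
```

View pics/w2.png

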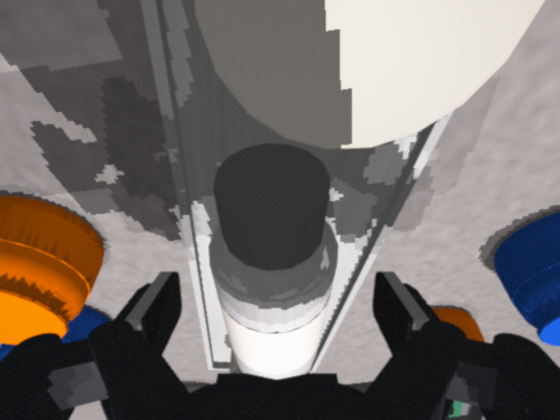

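The second can's cap is at about (272,205), nearly centred between the jaws. The jar is near the camera but nothing is touching it. I'll go 4 mm deeper and close.

```bash
python3 -m handwheel '[[0.0005,-0.002,0.004,0,0,0,0.0854],[0,0,0,0,0,0,0.04],[0,0,0,0,0,0,0.04],[0,0,0,0,0,0,0.04],[0,0,0,0,0,0,0.04],[0,0,0,0,0,0,0.04],[0,0,0,0,0,0,0.04],[0,0,0,0,0,0,0.04]]' 60;  python3 -m handwheel '[[0,0,0,0,0,0,0.04],[0,0,0,0,0,0,0.04]]'
```

```text
time: 12.22
tool_pos: [493.6, -195.5, 38.1]
tcp_rot: [178.9, 30.0, 80.9]
ft_force: [-0.4, 3.0, 5.3]
finger_gap: 50.0
grip_force: 61.9
time: 12.38
tool_pos: [493.6, -195.5, 38.2]
tcp_rot: [178.9, 30.0, 80.9]
ft_force: [-0.7, 3.5, 6.4]
finger_gap: 50.0
grip_force: 61.9
```

```bash
python3 -m handwheel '[[-0.005,0,-0.0087,0,0,0,0.04],[-0.01,0,-0.0173,0,0,0,0.04],[-0.015,0,-0.026,0,0,0,0.04],[-0.015,0,-0.026,0,0,0,0.04],[-0.015,0,-0.026,0,0,0,0.04],[0,0,0,0,0,0,0.04]]'; python3 -m handwheel '[[0,0,0,0,4,0,0.04],[0,0,0,0,7,0,0.04],[0,0,0,0,7,0,0.04],[0,0,0,0,7,0,0.04],[0,0,0,0,7,0,0.04],[0,0,0,0,7,0,0.04],[0,0,0,0,7,0,0.04],[0,0,0,0,0,0,0.04]]'; python3 -m handwheel '[[0,0,0,0,7,0,0.04],[0,0,0,0,7,0,0.04],[0,0,0,0,7,0,0.04],[0,0,0,0,7,0,0.04],[0,0,0,0,7,0,0.04],[0,0,0,0,6,0,0.04],[0,0,0,0,3,0,0.04],[0,0,0,0,0,0,0.04]]'
python3 - <<'E'
from h import *
s=r.sense()["tool_pos"]; todo(s,77.1,60)
im,P=cloud("scene"); cv2.imwrite("pics/s3.png",im); upright(P,s[:2]+np.array([-2.4,10]))
im,P=cloud("top"); upright(P,s[:2]+np.array([-2.4,10]))
E
```

```text
time: 12.88
tool_pos: [494.5, -196.1, 164.9]
tcp_rot: [178.3, 30.0, 80.6]
ft_force: [1.7, -0.1, -0.5]
finger_gap: 50.3
grip_force: 62.7
time: 13.55
tool_pos: [489.8, -198.0, 156.5]
tcp_rot: [179.1, -16.3, 81.4]
ft_force: [-0.8, -0.3, -1.9]
finger_gap: 49.8
grip_force: 62.6
time: 14.22
tool_pos: [489.5, -194.5, 153.9]
tcp_rot: [179.1, -60.2, 82.3]
ft_force: [-0.8, 1.1, -2.2]
finger_gap: 50.4
grip_force: 62.8
t 14.22 pos [ 489.5 -194.5  153.9] rot [179.1 -60.2  82.3] q [-52.  32.  85.  41. 108. -48.] F [-0.8  1.1 -2.2] gap 50.4
rotvec(tool) [-3.5 -0.2  2.6] then shift(target tool axes) [0. 0. 0.] or before [0. 0. 0.]
cap top z 214.1 centre [ 489.4 -187.2] [39. 37.]
z 202.0 n 136 centre [ 488.3 -187.6] med res 0.6
z 165.0 n 250 centre [ 489. -188.] med res 0.7
z 144.0 n 158 centre [ 489.5 -187.7] med res 0.7
z 117.0 n 305 centre [ 489.  -187.2] med res 0.5
cap top z 216.1 centre [ 489.6 -186. ] [35. 35.]
z 204.0 n 68 centre [ 490.1 -186.8] med res 1.5
z 167.0 n 123 centre [ 487.9 -188.3] med res 1.8
z 146.0 n 40 centre [ 488.4 -187.6] med res 0.6
z 119.0 n 53 centre [ 489.4 -187.3] med res 0.2
```

View pics/s3.png

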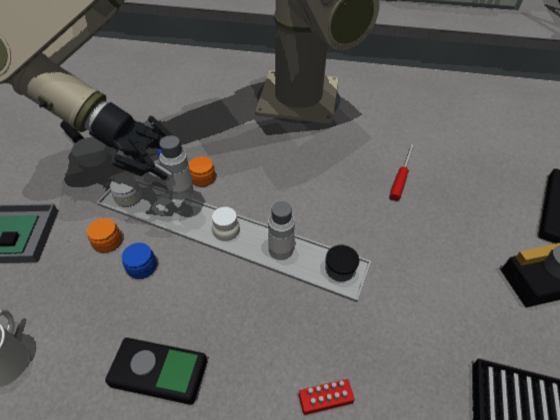

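Can 1 stands at (281,232) in the scene. Can 2 hangs vertical in the jaws at (173,165). I'll move it over the gap centre and lower it.

```bash
python3 -m handwheel '[[-0.01,0.0013,0.002,0,0,0,0.04],[-0.017,0.002,0.003,0,0,0,0.04],[-0.017,0.002,0.003,0,0,0,0.04],[-0.017,0.002,0.003,0,0,0,0.04],[-0.008,0,0.001,0,0,0,0.04],[0,0,0,0,0,0,0.04]]'
python3 - <<'E'
from h import *
s=r.sense()["tool_pos"]; todo(s,82.3,60)
im,P=cloud("scene"); upright(P,np.array([493,-212.]))
E
```

```text
time: 14.82
tool_pos: [495.2, -220.0, 90.0]
tcp_rot: [178.4, -59.9, 82.8]
ft_force: [-0.1, 0.3, -2.1]
finger_gap: 50.1
grip_force: 62.8
t 14.82 pos [ 495.2 -220.    90. ] rot [178.4 -59.9  82.8] q [-53.  40.  81.  40. 105. -51.] F [-0.1  0.3 -2.1] gap 50.1
rotvec(tool) [1.1 0.1 0.3] then shift(target tool axes) [0. 0. 0.] or before [0. 0. 0.]
cap top z 150.4 centre [ 495.2 -211.7] [40. 38.]
z 138.0 n 117 centre [ 493.8 -212.9] med res 0.5
z 101.0 n 220 centre [ 494.7 -213.5] med res 0.9
z 80.0 n 138 centre [ 495. -213.] med res 0.7
z 53.0 n 269 centre [ 494.9 -213. ] med res 0.6
```

```bash
python3 -m handwheel '[[-0.004,-0.001,0.002,0,0,0,0.04],[-0.003,0,0.002,0,0,0,0.04],[0,0,0,0,0,0,0.04]]'; python3 -m handwheel '[[-0.0009,0,0.0005,0,0,0,0.04],[0,0,0,0,0,0,0.04]]';python3 -m handwheel '[[-0.0009,0,0.0005,0,0,0,0.04],[0,0,0,0,0,0,0.04]]'
python3 - <<'E'
from h import *
im,P=cloud("scene"); upright(P,np.array([493,-212.]))
E
```

```text
time: 15.12
tool_pos: [494.6, -220.1, 83.1]
tcp_rot: [178.3, -60.0, 83.0]
ft_force: [0.1, 0.4, -2.7]
finger_gap: 50.2
grip_force: 62.8
time: 15.28
tool_pos: [494.7, -220.4, 82.3]
tcp_rot: [178.2, -60.0, 83.0]
ft_force: [0.5, 0.3, -1.3]
finger_gap: 50.0
grip_force: 62.8
time: 15.45
tool_pos: [494.7, -220.4, 81.1]
tcp_rot: [178.2, -60.0, 83.0]
ft_force: [-0.4, -0.1, -1.4]
finger_gap: 50.2
grip_force: 62.8
cap top z 141.6 centre [ 493.3 -212.2] [36. 38.]
z 130.0 n 110 centre [ 493.1 -213.5] med res 0.6
z 93.0 n 222 centre [ 494.4 -214.2] med res 1.1
z 72.0 n 144 centre [ 494.4 -213.8] med res 0.8
z 44.0 n 255 centre [ 494.3 -213.6] med res 0.6
```

```bash
python3 -m handwheel '[[-0.0009,0,0.0005,0,0,0,0.04],[0,0,0,0,0,0,0.04]]';python3 -m handwheel '[[-0.0009,0,0.0005,0,0,0,0.04],[0,0,0,0,0,0,0.04]]' | sed -n '2p;4p'
```

```text
time: 15.67
tool_pos: [494.6, -220.4, 79.9]
tcp_rot: [178.3, -60.0, 82.9]
ft_force: [0.3, -1.2, -1.8]
finger_gap: 49.8
grip_force: 62.8
tool_pos: [494.7, -220.5, 79.6]
ft_force: [-1.7, 0.8, 3.8]
```

Contact. I'll open and retreat.

```bash
python3 -m handwheel '[[0,0,0,0,0,0,0.053],[0,0,0,0,0,0,0.056],[0,0,0,0,0,0,0.06],[0,0,0,0,0,0,0.07],[0,0,0,0,0,0,0.08],[0,0,0,0,0,0,0.0854],[0,0,0,0,0,0,0.0854],[0,0,0,0,0,0,0.0854]]'; python3 -m handwheel '[[0,0,-0.005,0,0,0,0.0854],[0,0,-0.015,0,0,0,0.0854],[0,0,-0.03,0,0,0,0.0854],[0,0,-0.03,0,0,0,0.0854],[0,0,-0.03,0,0,0,0.0854],[0.035,0,-0.02,0,0,0,0.0854],[0.035,0,-0.02,0,0,0,0.0854],[0,0,0,0,0,0,0.0854]]'
python3 - <<'E'
from h import *
im,P=cloud("scene"); upright(P,np.array([493,-212.])); upright(P,np.array([551,37.])); cv2.imwrite("pics/s4.png",im)
for k,(u,v) in dict(tub=(342,258),jar=(225,217),tin=(124,185)).items():
    W=P[v-22:v+22,u-22:u+22].reshape(-1,3); W=W[(W[:,2]>25)&(W[:,2]<65)]; W=W[np.hypot(*(W-P[v,u])[:,:2].T)<38]
    zt=np.percentile(W[:,2],90);T=W[W[:,2]>zt-6]; print(k,((T[:,:2].max(0)+T[:,:2].min(0))/2).round(1),zt.round(1))
E
```

```text
time: 16.5
tool_pos: [494.7, -220.4, 79.0]
tcp_rot: [178.3, -60.0, 82.9]
ft_force: [0.5, -0.8, -0.1]
finger_gap: 85.4
grip_force: 0.0
time: 17.17
tool_pos: [479.8, -317.1, 222.8]
tcp_rot: [177.3, -59.6, 83.8]
ft_force: [0.6, -1.0, 1.6]
finger_gap: 85.3
grip_force: 0.0
cap top z 140.0 centre [ 496.3 -213.5] [40. 37.]
z 128.0 n 113 centre [ 494.6 -214.3] med res 0.7
z 91.0 n 192 centre [ 494.4 -214.4] med res 0.5
z 70.0 n 164 centre [ 494.8 -214.1] med res 0.5
z 42.0 n 262 centre [ 494.8 -214.3] med res 0.6
cap top z 139.9 centre [552.5  37.8] [37. 35.]
z 128.0 n 108 centre [551.4  37.7] med res 0.4
z 91.0 n 184 centre [551.1  37.8] med res 0.4
z 70.0 n 158 centre [551.6  37.8] med res 0.4
z 42.0 n 256 centre [551.6  37.9] med res 0.4
tub [580.5 164.7] 50.7
jar [522.4 -87.1] 56.7
tin [ 467.4 -335. ] 50.7
```

View pics/s4.png

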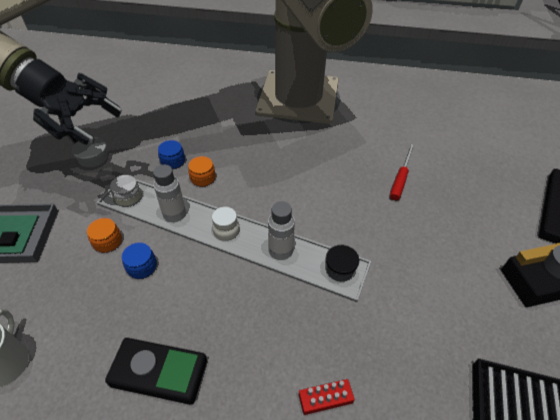

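Both cans stand upright, at (170,195) and (281,232). The containers are within 0.5 mm of where they started, and the gripper is clear.

```bash
python3 -c "from bench import r; print(r.hand_in())"
```

```text
the job is handed in; nothing more can be done
None
```

Both cans stand upright on the lane floor, one in each gap, and the tin, jar and tub are still where they started; the job was handed in after about 17 s on the robot's clock, and no verdict came back.

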